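# Switch off the two charger sockets on the painting-table socket strip

## Robot

A 6-joint arm with a two-finger parallel gripper is mounted at the origin on the work surface. World frame = base frame: x ahead of the robot, y to its left, z up, the work surface at z = 0. Lengths are in mm, angles in degrees, forces in N, time in s.
With the tool pointing down it reaches from about 350 to 875 mm from the base axis. Payload 4.2 kg.
Tool frame: the origin (TCP) lies on the centre line of the jaws, within the pads' length; the fingertips stand 8 mm ahead of it and the grasp point (between the pads) lies 11 mm behind it (ctrl.finger_overhang is the distance from the TCP to the fingertips, in mm); z points along the fingers, x is the direction in which the jaws open and shut, and the axes are right-handed (so a half turn about z gives the same grasp; the last joint's range is limited). The gripper opens to 87 mm and grips with 3 to 60 N. Pads are 19 mm wide; open, the fingers measure 117 mm over their backs; the gripper's body (75 mm by 190 mm) begins 51 mm behind the grasp point.
Start: joints at [86.035, 22.042, 0.453, 0, -68.411, -14.817], TCP at [201.193, 591.71, 230.55] pointing down, gripper open.
Joint ranges: [-179.83, 179.83], [-69.29, 118.12], [-61.27, 80.66], [-181.25, 117.63], [-171.15, -9.14], [-177.46, 177.46]. Speed limits (degrees/s): [159.86, 159.86, 180, 180, 180, 180].

## Interface

Orientations are given as a 3x3 rotation matrix whose columns are the frame's x, y, z axes.
In Python, from rig import ctrl gives the robot as it stands.
- The arm moves only by the shell command python3 -m crank 'ROWS' [FORCE]. ROWS is JSON, a list of rows, each a list of 7 numbers: the shift along the tool's x, y, z in cm, then the turn, a rotation vector about the tool's x, y, z in degrees, then the gripper's target within -1 to 1 (shut at 1, half-way at 0, fully open at -1). In form: [[dx, dy, dz, ax, ay, az, jaw], ...]. A call has exactly 10 rows; each row is the pose to reach, as a shift and turn from the pose commanded when the call began, along the tool's axes at that moment; what a row does not reach only later rows make up. A row lasts 1/8 s, in which the tool goes at most 62.5 mm and 10.7 degrees, less where a joint would pass 70% of its speed; a pose out of reach is approached as far as the arm can. A call with a gripper value outside its range is refused whole. The fingers move at their own pace and stop on an object; FORCE is the grip in N (left out, the last holds). Time passes only in rows, so rows that repeat a pose let the fingers close, or fill a call up. It gives the time, the measured TCP pose, the force and the opening at its end, in the units of the state.
- ctrl.read_state(): the state, without advancing time (a new reading comes with each control period).
- ctrl.camera(name): name is "side" or "top"; returns a dict with "img" (420x560x3 uint8, red, green, blue), "depth" (420x560 float32, mm along the optical axis (not along the pixel's ray), 0 where there is no reading), "vfov" (degrees; the focal length in pixels is half the picture's height over the tangent of half this angle, whatever the lens; pixels are square), "cx", "cy" (the principal point, pixels), "pose" (4x4, takes a point from camera to world coordinates). Camera axes: x right, y up, looking along -z (the intrinsics and any distortion apply to the point x, -y, -z); pixel columns grow to the right and rows downward; lengths in mm; the calibration is good to about 2 mm. A picture is of the moment at which its call begins.
- ctrl.hand_in(): hands the job in, once; it reports no verdict.
The state is a dict: "t": time; "joint_positions": joint angles; "joint_velocities": joint speeds; "effort": joint torques, N m; "ee_pos": TCP position; "eef_rot": TCP orientation; "force": force on the tool from outside, world axes, zero at the start; "moment": the same for the moment, N m; "gripper_width": finger opening in mm.
Only numpy, scipy, OpenCV 4.12 (cv2) and the standard library are available. Lean on these libraries where they do the work, as an engineer would, in place of code of your own. Each camera call takes 0.05 s, during which the arm holds its last target. There are 200 camera calls.

## Task

The kite-painting class is over: on the desk socket strip, switch off the two sockets that have a square charger block plugged in, by flipping each one's toggle lever right over towards its socket. Leave the other two toggles as they are and do not knock over the water bottle.

Things in the scene. Friction and masses are not known exactly. Their poses are not given: they have to be found in the camera images.
- strip: Fixed desk socket strip, 146 (x) by 224 (y) by 44 mm high. Origin: centre of its underside, on the table. Four equal modules, flat top 42 mm above the table, stand 50 mm apart along its y (y = -75, -25, 25, 75 mm) in an order that changes. Each has a socket centred at x = -35 mm and a toggle lever hinged at x = 25 mm, height 42 mm, about an axis along y. Nothing stands on the +x side of the levers.
- tip_charger_a (a point): Tip of the steel toggle lever beside one square white charger block (36 by 38 mm, 34 mm high, face towards the lever at strip x = -17 mm). Lever: 50 mm long from hinge to tip, 9 mm thick at its foot, 14 mm near its tip. Starts ON, leaning 0.55 rad to strip +x, away from the socket (tip at strip x 51 mm, 85 mm above the table).
- tip_charger_b (a point): Tip of the toggle, made the same, beside the other square charger block; starts ON. Fully OFF it leans 0.55 rad to strip -x, towards its socket (tip at strip x -1 mm, 85 mm above the table). All four levers swing only about the strip's y, have end stops at ON and OFF, and stay where they are left (hinge friction 0.06 N m, no spring).
- tip_lamp (a point): Tip of the toggle, made the same, beside the round white plug-in lamp (40 mm across, 28 mm high). Starts ON, leaning away from its socket, and is to stay so.
- tip_empty (a point): Tip of the toggle, made the same, beside the socket with nothing plugged in. Starts OFF, leaning towards its socket, and is to stay so.
- bottle: Clear water bottle with a green cap, 64 mm across, 200 mm tall, loose, standing 200 to 240 mm from the strip's centre, off its -y end. Origin: centre of its underside.

How it is judged (in metres and radians):
At the end, for the whole second after the job is handed in: Both charger toggles lean towards their sockets (tip at strip x below 12 mm; fully over is -1 mm), the lamp's toggle still leans away (tip at strip x above 38 mm), the empty socket's toggle still leans towards its socket (tip below 12 mm), and the bottle stands upright (within 0.3 rad) (x of each of tip_charger_a, tip_charger_b, tip_empty in the frame of strip below 0.012 m and x of tip_lamp in the frame of strip above 0.038 m and angle between bottle's own z axis and vertical below 0.3 rad); the robot touches nothing.
It fails at once if the toggle of the lamp is pushed more than 12 mm from its start (distance of tip_lamp from where it was at the start of the episode above 0.012 m).
It fails at once if the toggle of the empty socket is pushed more than 12 mm from its start (distance of tip_empty from where it was at the start of the episode above 0.012 m).
It fails at once if the water bottle is knocked over (angle between bottle's own z axis and vertical above 0.6 rad).
It also fails if it takes over 38 s, if anything falls off the work surface, if the arm or the gripper's body presses on something with over 40 N, if the wrist force passes 120 N, or if a joint passes its speed limit or range.

## Working session

There is one attempt and no reset: what is moved stays moved. The work goes in short steps, Python scripts to look and compute and a shell command to move; the robot and the scene stay as the last step left them, time stands still between calls to the robot, and variables do not carry over. Pictures are saved under pics/ and viewed, about 8 in all and at most 12, crops included, and the job is handed in when it is done.

```bash
mkdir -p pics
cat > h.py <<'E'
import numpy as np, cv2
from rig import ctrl
def cam(n):
    c=ctrl.camera(n); f=210/np.tan(np.radians(c['vfov'])/2); return c,f
def world(c,f):
    v,u=np.mgrid[:420,:560]; d=c['depth']
    P=np.stack([(u-c['cx'])/f*d,-(v-c['cy'])/f*d,-d,np.ones_like(d)],-1)
    return P@np.array(c['pose']).T
E
python3 - <<'E'
from h import *
for n in('top','side'):
    c,f=cam(n); cv2.imwrite(f'pics/{n}0.png',c['img'][...,::-1]); np.savez(n+'0.npz',W=world(c,f)[...,:3],img=c['img'],depth=c['depth'])
    print(n,f,c['cx'],c['cy'],np.round(c['pose'],3).tolist(),c.keys())
s=ctrl.read_state();print(s['t'],s['ee_pos'],np.round(s['eef_rot'],3).tolist(),s['force'])
E
```

```text
top 434.1802103548013 281.35340506627244 209.4338107206741 [[-0.028, 0.995, -0.096, 474.785], [-0.999, -0.027, 0.018, -15.13], [0.016, 0.096, 0.995, 947.72], [0.0, 0.0, 0.0, 1.0]] dict_keys(['img', 'depth', 'vfov', 'cx', 'cy', 'pose'])
side 457.95953056189967 286.8392705055489 209.00912635615845 [[-0.877, 0.375, -0.301, 291.608], [-0.481, -0.7, 0.528, 434.63], [-0.012, 0.608, 0.794, 741.77], [0.0, 0.0, 0.0, 1.0]] dict_keys(['img', 'depth', 'vfov', 'cx', 'cy', 'pose'])
0.1 [201.04580108 591.22956514 229.55858832] [[-0.322, -0.947, -0.001], [-0.947, 0.322, -0.002], [0.002, -0.0, -1.0]] [ 0.12875656 -0.14631432 -0.26458875]
```

View pics/top0.png

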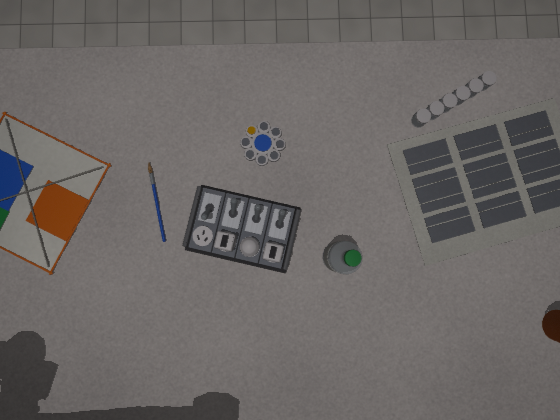

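View pics/side0.png

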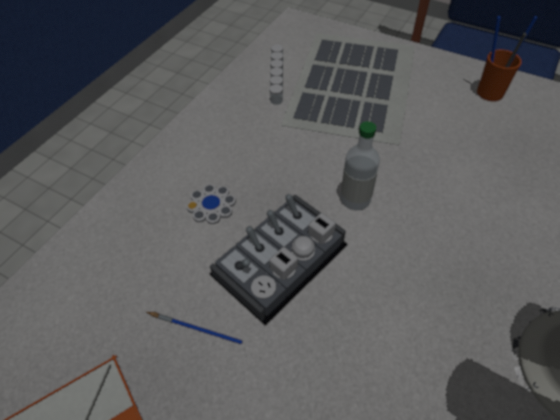

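The top view shows the strip at about (243, 228) px. Left to right (strip +y to −y) the sockets are: empty at (202, 236), charger at (225, 241), lamp at (249, 246), charger at (272, 252). The levers are on the far side, and the bottle is at (345, 257). The side view agrees. Next I'll fit the pose.

```bash
cat > fit.py <<'E'
from h import *
for n in('top','side'):
    W=np.load(n+'0.npz')['W']
    m=(W[...,2]>22)&(W[...,2]<300)&(W[...,0]>330)&(W[...,0]<600)&(W[...,1]<250)&(W[...,1]>-60)
    P=W[m]; 
    r=cv2.minAreaRect(P[:,:2].astype(np.float32)); c=np.array(r[0]); b=cv2.boxPoints(r)
    e=b[1]-b[0],b[2]-b[1]; y=max(e,key=np.linalg.norm); y=y/np.linalg.norm(y)*np.sign(y[1]); x=np.array([y[1],-y[0]])
    print(n,r,'x',x,'yaw',np.degrees(np.arctan2(x[1],x[0])))
    q=(P[:,:2]-c)@np.stack([x,y],1)
    print('extent',q.min(0),q.max(0))
    for yy in(75,25,-25,-75):
        s=(abs(q[:,1]-yy)<9)&(P[:,2]>72)
        k=s&(q[:,0]>-12)
        l=s&(q[:,0]<=-12); print(yy,'lever', np.round(np.c_[q,P[:,2]][k][np.argsort(-P[k,2])[:3]]).tolist(), k.sum(),'block',l.sum())
    m=(W[...,2]>60)&(W[...,2]<230)&(W[...,0]>300)&(W[...,0]<600)&(W[...,1]<-60)&(W[...,1]>-350)
    print('bottle',np.median(W[m],0), W[m].min(0),W[m].max(0))
E
python3 fit.py
```

```text
top ((526.5631713867188, 52.32685852050781), (223.83067321777344, 130.3228759765625), 75.40779113769531) x [ 0.9677434 -0.2519378] yaw -14.592212
extent [ -65.16149302 -111.91534253] [ 65.16140125 111.91537317]
75 lever [[2.0, 71.0, 89.0], [3.0, 74.0, 87.0], [7.0, 75.0, 86.0]] 49 block 0
25 lever [[48.0, 23.0, 87.0], [45.0, 25.0, 87.0], [46.0, 23.0, 87.0]] 46 block 158
-25 lever [[47.0, -26.0, 88.0], [45.0, -26.0, 88.0], [44.0, -29.0, 87.0]] 47 block 0
-75 lever [[48.0, -73.0, 88.0], [46.0, -73.0, 87.0], [46.0, -75.0, 87.0]] 51 block 161
bottle [ 461.07599464 -139.78895171  137.03461812] [ 429.85140428 -180.38263563   60.04236811] [ 491.90438852 -116.63309301  202.52943457]
side ((526.830810546875, 55.11445617675781), (224.00840759277344, 131.0886993408203), 75.3215560913086) x [ 0.96736324 -0.25339377] yaw -14.678428
extent [ -65.54440142 -112.00419457] [ 65.54428601 112.00422199]
75 lever [[2.0, 72.0, 88.0], [3.0, 75.0, 87.0], [2.0, 74.0, 87.0]] 62 block 0
25 lever [[47.0, 29.0, 88.0], [47.0, 22.0, 87.0], [48.0, 23.0, 87.0]] 75 block 192
-25 lever [[45.0, -24.0, 87.0], [48.0, -24.0, 87.0], [46.0, -27.0, 87.0]] 71 block 0
-75 lever [[47.0, -75.0, 88.0], [46.0, -74.0, 88.0], [49.0, -72.0, 87.0]] 66 block 163
bottle [ 455.17728593 -130.44529823  128.99864488] [ 428.34053799 -169.15071858   60.06095301] [ 491.35769943 -112.46174201  202.68923881]
```

```bash
python3 -m crank '[[4,-6,0,0,0,9,1],[8,-12,0,0,0,18,1],[12,-18,0,0,0,27,1],[16,-24,0,0,0,36,1],[20,-30,0,0,0,45,1],[24,-36,0,0,0,54,1],[28,-42,0,0,0,63,1],[32,-48,0,0,0,72,1],[35,-53,0,0,0,80,1],[37.3,-57,0,0,0,85.8,1]]' 20
cat > rel.py <<'E'
from h import *
s=ctrl.read_state(); C=np.array([526.7,53.5]);a=np.radians(-14.6);x=np.array([np.cos(a),np.sin(a)]);y=np.array([-x[1],x[0]])
d=np.array(s['ee_pos'][:2])-C; R=np.array(s['eef_rot'])
print('t',s['t'],'strip xy',d@x,d@y,'z',s['ee_pos'][2],'toolx yaw',np.degrees(np.arctan2(R[1,0],R[0,0])),'F',s['force'],s['gripper_width'])
E
python3 rel.py
```

```text
t: 1.35
ee_pos: [585.6, 96.6, 230.3]
eef_rot: [[-0.967, 0.255, -0.0], [0.255, 0.967, 0.0], [0.0, -0.0, -1.0]]
force: [0.7, 1.7, 1.5]
gripper_width: 1.6
t 1.35 strip xy 46.14088224623289 56.51640506835808 z 230.27806874519464 toolx yaw 165.2198045544839 F [0.74537312 1.7161095  1.49145328] 1.5571513076324617
```

```bash
python3 -m crank '[[0,0,0,0,0,0,1],[0,0,0,0,0,0,1],[0,0,0,0,0,0,1],[0,0,0,0,0,0,1],[0,0,0,0,0,0,1],[0,0,0,0,0,0,1],[0,0,0,0,0,0,1],[0,0,0,0,0,0,1],[0,0,0,0,0,0,1],[0,0,0,0,0,0,1]]' >/dev/null; python3 rel.py
```

```text
t 2.6 strip xy 44.95585834256333 57.990939464754845 z 230.54977105821487 toolx yaw 165.41202395684044 F [-1.00528571  0.00343791 -0.45415639] 0.2133328823830708
```

```bash
python3 -m crank '[[-2.5,-1.6,0,0,0,0,1],[-5,-3.3,0,0,0,0,1],[-5,-3.3,2,0,0,0,1],[-5,-3.3,5,0,0,0,1],[-5,-3.3,8,0,0,0,1],[-5,-3.3,11,0,0,0,1],[-5,-3.3,13.5,0,0,0,1],[-5,-3.3,15.6,0,0,0,1],[-5,-3.3,15.6,0,0,0,1],[-5,-3.3,15.6,0,0,0,1]]' >/dev/null; python3 rel.py
python3 - <<'E'
from h import *
a,_=cam('side'); b,_=cam('top')
i=np.hstack([cv2.resize(a['img'][160:340,180:380],(400,360)),cv2.resize(b['img'][150:330,150:350],(400,360))])
cv2.imwrite('pics/c1.png',i[...,::-1])
E
```

```text
t 3.85 strip xy 95.63926728644583 25.33760529862732 z 75.47259118755191 toolx yaw 165.43634797148738 F [-0.21834553  0.27670569  0.27988402] 0.02693452833530226
```

View pics/c1.png

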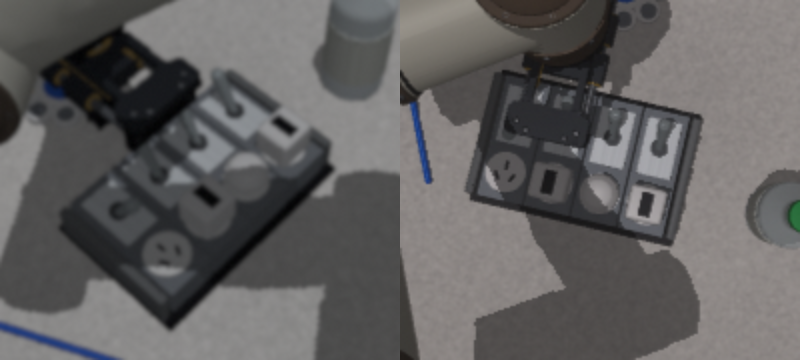

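The crop shows the gripper standing behind the second lever (the charger's, about (560, 110) in the right half), with all levers untouched. Now I'll push it over.

```bash
python3 -m crank '[[1,0,0,0,0,0,1],[2,0,0,0,0,0,1],[2.7,0,0,0,0,0,1],[3.4,0,0,0,0,0,1],[4.1,0,0,0,0,0,1],[4.8,0,0,0,0,0,1],[5.4,0,0,0,0,0,1],[5.9,0,0,0,0,0,1],[6.2,0,0,0,0,0,1],[6.2,0,0,0,0,0,1]]' ; python3 rel.py
```

```text
t: 5.2
ee_pos: [564.4, 69.4, 74.4]
eef_rot: [[-0.968, 0.252, -0.001], [0.252, 0.968, -0.0], [0.001, -0.0, -1.0]]
force: [1.2, -0.2, 2.4]
gripper_width: 0.3
t 5.2 strip xy 32.454905102675255 24.935410274552762 z 74.43943984945376 toolx yaw 165.41245969244582 F [ 1.19666234 -0.24916358  2.42674915] 0.32202661785468417
```

```bash
python3 -m crank '[[0.2,0,0,0,0,0,1],[0.4,0,0,0,0,0,1],[0.4,0,0,0,0,0,1],[-1,0,0,0,0,0,1],[-3,0,0,0,0,0,1],[-6,0,-1,0,0,0,1],[-6.3,0,-5,0,0,0,1],[-6.3,0,-10,0,0,0,1],[-6.3,-5,-10,0,0,0,1],[-6.3,-10,-10,0,0,0,1]]' >/dev/null ; python3 rel.py
python3 - <<'E'
from h import *
for n in('top','side'):
    c,f=cam(n); np.savez(n+'0.npz',W=world(c,f)[...,:3])
    if n=='side': cv2.imwrite('pics/c2.png',cv2.resize(c['img'][160:340,180:380],(600,540))[...,::-1])
E
python3 - <<'E'
from h import *
C=np.array([526.7,53.5]);a=np.radians(-14.6);x=np.array([np.cos(a),np.sin(a)]);y=np.array([-x[1],x[0]])
for n in('top','side'):
    W=np.load(n+'0.npz')['W'];q=(W[...,:2]-C)@np.stack([x,y],1)
    for yy in(75,25,-25,-75):
        k=(abs(q[...,1]-yy)<9)&(W[...,2]>78)&(W[...,2]<96)&(q[...,0]>-12)&(q[...,0]<65);print(n,yy,k.sum(),np.median(q[k],0) if k.any() else '')
E
```

```text
t 6.45 strip xy 95.98594147444757 -75.83867455521798 z 174.7430041912312 toolx yaw 165.47488880420954 F [ 0.7153764  -0.24638644 -0.50855505] 0.6513985014898493
top 75 41 [ 3.49260435 72.75572097]
top 25 43 [ 7.69476435 22.87788044]
top -25 31 [ 45.60029748 -25.14490815]
top -75 7 [ 50.73640392 -75.41057668]
side 75 54 [ 1.59276653 77.481016  ]
side 25 54 [ 5.25047631 27.788469  ]
side -25 48 [ 42.69638424 -22.68343196]
side -75 51 [ 43.36728263 -72.07278889]
```

View pics/c2.png

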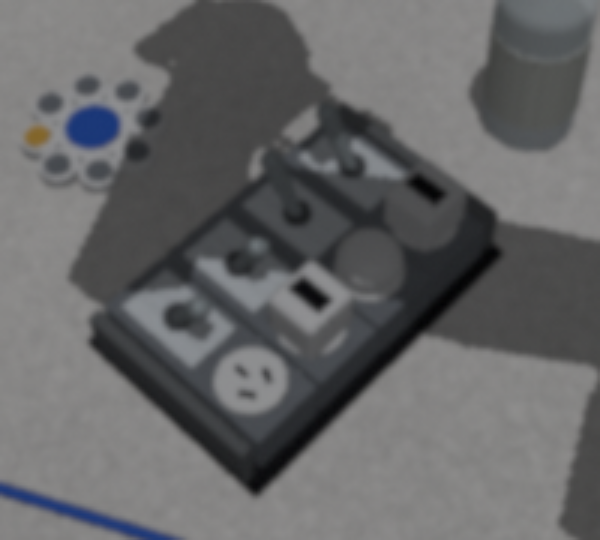

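The second lever (245, 258) is now flipped, with its tip about 4 mm short of the full stop (≈ +3 mm, limit 12). The lamp lever at (285, 180) is unchanged. Now the −75 mm lever, pushed a little further.

```bash
python3 -m crank '[[0,0,2,0,0,0,1],[0,0,5,0,0,0,1],[0,0,8,0,0,0,1],[0,0,10,0,0,0,1],[0,0,10,0,0,0,1],[1,0,10,0,0,0,1],[2,0,10,0,0,0,1],[2.7,0,10,0,0,0,1],[3.4,0,10,0,0,0,1],[4.1,0,10,0,0,0,1]]' >/dev/null ; python3 rel.py; python3 -m crank '[[0.7,0,0,0,0,0,1],[1.3,0,0,0,0,0,1],[1.8,0,0,0,0,0,1],[2.2,0,0,0,0,0,1],[2.5,0,0,0,0,0,1],[2.7,0,0,0,0,0,1],[2.85,0,0,0,0,0,1],[2.9,0,0,0,0,0,1],[2.9,0,0,0,0,0,1],[2.9,0,0,0,0,0,1]]' >/dev/null ; python3 rel.py
```

```text
t 7.8 strip xy 56.77256335835601 -74.25617793417092 z 76.05375819669113 toolx yaw 165.4871009382754 F [ 3.05241433 -1.37997841  3.11904936] 0.3411214197380058
t 9.05 strip xy 25.71238657399514 -75.06158319629475 z 74.3911466036298 toolx yaw 165.409629249085 F [ 1.44156557 -0.74244045 -0.12024061] 0.3256246216335253
```

Retreat +x, up, and then well back for a clear view.

```bash
python3 -m crank '[[-2,0,0,0,0,0,1],[-4.5,0,0,0,0,0,1],[-7,0,0,0,0,0,1],[-7.5,0,-4,0,0,0,1],[-7.5,0,-9,0,0,0,1],[-7.5,0,-14,0,0,0,1],[-9,5,-16,0,0,0,1],[-12,10,-17,0,0,0,1],[-14,15,-17,0,0,0,1],[-14,15,-17,0,0,0,1]]' >/dev/null ; python3 rel.py
python3 - <<'E'
from h import *
C=np.array([526.7,53.5]);a=np.radians(-14.6);x=np.array([np.cos(a),np.sin(a)]);y=np.array([-x[1],x[0]])
I=[]
for n in('top','side'):
    c,f=cam(n);W=world(c,f)[...,:3];q=(W[...,:2]-C)@np.stack([x,y],1)
    I.append(cv2.resize(c['img'][110:340,170:400],(400,400)))
    for yy in(75,25,-25,-75):
        k=(abs(q[...,1]-yy)<9)&(W[...,2]>78)&(W[...,2]<96)&(q[...,0]>-12)&(q[...,0]<65);print(n,yy,k.sum(),np.median(q[k],0) if k.any() else '')
cv2.imwrite('pics/c3.png',np.hstack(I)[...,::-1])
E
```

```text
t 10.3 strip xy 165.16147431671877 78.01353862813863 z 241.56099680372884 toolx yaw 165.59601746152464 F [-0.02838236 -0.05971569  0.13606794] 0.36802587248420415
top 75 41 [ 3.6628094  73.14981793]
top 25 43 [ 7.71004092 23.34319929]
top -25 39 [ 44.03042014 -26.61844309]
top -75 40 [  4.00343409 -76.08953084]
side 75 54 [ 1.46486779 77.5289374 ]
side 25 53 [ 5.19623869 27.8413859 ]
side -25 52 [ 43.6036805  -22.49429761]
side -75 42 [  1.8801108 -71.2498579]
```

View pics/c3.png

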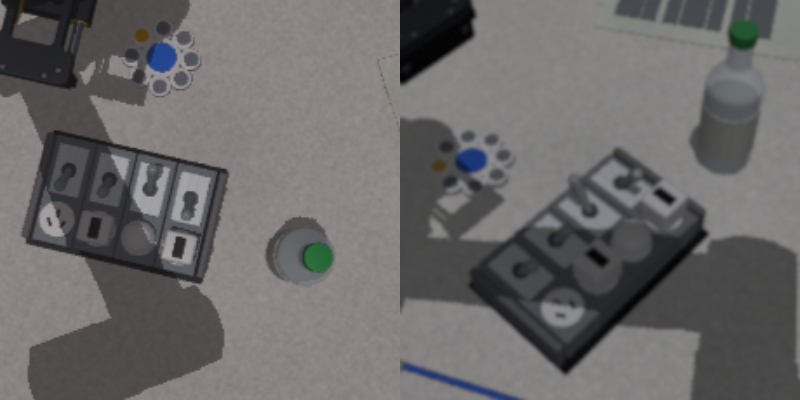

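Both charger levers (top view (190, 207) and (110, 185)) now lean towards their sockets. The lamp lever (152, 175) still leans away, the empty one (65, 178) is unchanged, the bottle stands upright and the gripper is clear. Handing in.

```bash
python3 -c "
from rig import ctrl
print(ctrl.hand_in())"
```

```text
the job is handed in; nothing more can be done
None
```

I flipped both charger toggles over towards their sockets by pushing each with the closed fingertips from the strip's +x side. I then backed the arm clear and handed the job in at about 10.4 s of the 38 s allowed.

Last checks, from the depth images of both cameras:

| Toggle | Strip y (mm) | Result | Limit |
|---|---|---|---|
| Charger | -75 | fully over, within about 0.5 mm of the empty socket's OFF lever | tip x below 12 mm |
| Charger | 25 | about 4 mm short of the full stop, tip at roughly x = +3 mm | tip x below 12 mm |
| Lamp | -25 | still leaning away, unmoved to within measuring error of about 2 mm | tip x above 38 mm |
| Empty | 75 | unmoved | tip x below 12 mm |

- **Bottle and arm:** the bottle was upright in the last picture and the gripper was clear. Wrist forces were at most about 5 N in the readings taken after each move.
- **Disagreement:** the two cameras differed by 2–5 mm in position, which is inside the margins.
- **Failed checks:** none failed, but hand-in reports no verdict, so I can't confirm the official result.

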